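# Hold a bayonet lamp seated in the spring-return test socket

## Robot

A 6-joint arm with a two-finger parallel gripper is mounted at the origin on the work surface. World frame = base frame: x ahead of the robot, y to its left, z up, the work surface at z = 0. Lengths are in mm, angles in rad, forces in N, time in s.
With the tool pointing down it reaches from about 300 to 775 mm from the base axis. Payload 14.6 kg.
Tool frame: the origin (TCP) lies between the finger pads, 19 mm behind the fingertips; this is the grasp point; z points along the fingers, x is the direction in which the jaws open and shut, and the axes are right-handed (so a half turn about z gives the same grasp; the last joint's range is limited). The gripper opens to 85 mm and grips with 20 to 120 N. Pads are 22 mm wide; open, the fingers measure 114 mm over their backs; the gripper's body (76 mm by 85 mm) begins 54 mm behind the grasp point. The pads swing forward as they close: fully open they stand 13 mm farther back than shut.
Start: joints at [1.096, 0.3, 1.521, -0, 1.321, -0.067], TCP at [218.121, 504.889, 249.981] pointing down, gripper open.
Joint ranges: [-3.03, 3.03], [-0.79, 2.21], [0.23, 2.52], [-1.04, 4.18], [0, 3.07], [-2.55, 2.55]. Speed limits (rad/s): [2.22, 2.22, 2.57, 3.14, 3.14, 3.14].

## Interface

Orientations are given as a unit quaternion [w, x, y, z].
In Python, from station import manip gives the robot as it stands.
- The arm moves only by the tool move_arm, never from a script. Its argument "deltas" is one flat list of numbers, 6 for each row, row after row: the shift along the tool's x, y, z in cm, then the turn, a rotation vector about the tool's x, y, z in rad. A call has 1 to 5 rows; each row is the pose to reach, as a shift and turn from the pose commanded when the call began, along the tool's axes at that moment; what a row does not reach only later rows make up. A row lasts 1/12 s, in which the tool goes at most 41.7 mm and 7.16 degrees, less where a joint would pass 70% of its speed; a pose out of reach is approached as far as the arm can. A call with a gripper value outside its range is refused whole. "claw" is the closure, from 0 (fully open) to 1 (shut), set as the call begins (left out, the last holds). The fingers move at their own pace and stop on an object; "squeeze" is the grip in N (left out, the last holds). Time passes only in rows, so rows that repeat a pose let the fingers close. It gives the time, the measured TCP pose, the force and the opening at its end, in the units of the state.
- manip.sense(): the state, without advancing time (a new reading comes with each control period).
- manip.snapshot(name): name is "scene" or "top" or "wrist"; returns a dict with "frame" (400x640x3 uint8, red, green, blue), "range_z" (400x640 float32, mm along the optical axis (not along the pixel's ray), 0 where there is no reading), "fx", "fy", "cx", "cy" (pixels), "k1" (the pictures are not rectified: a ray, as slopes to the right and down, at radius r is drawn at 1 + k1 r^2 times it, then the intrinsics apply), "pose" (4x4, takes a point from camera to world coordinates). Camera axes: x right, y down, z forward; pixel columns grow to the right and rows downward; lengths in mm; the calibration is good to about 2 mm. A picture is of the moment at which its call begins.
- manip.close_job(): hands the job in, once; it reports no verdict.
The state is a dict: "time_s": time; "qpos": joint angles; "dq": joint speeds; "joint_torque": joint torques, N m; "tool_pos": TCP position; "tcp_rot": TCP orientation; "ft_force": force on the tool from outside, world axes, zero at the start; "ft_torque": the same for the moment, N m; "gripper_width": finger opening in mm.
Only numpy, scipy, OpenCV 4.12 (cv2) and the standard library are available. Lean on these libraries where they do the work, as an engineer would, in place of code of your own. Each camera call takes 0.05 s, during which the arm holds its last target. There are 200 camera calls.

## Task

Take the bayonet lamp with the blue stripe out of the plywood rack, gripping it gently so that its thin shell is not crushed, set its two pins into the slots of the grey tester's socket, push it in against the spring and turn it a quarter turn clockwise (seen from above) up to the stop. The socket springs back if let go, so finish while still holding the lamp turned home. Leave the orange-striped lamp and everything else on the table where they are.

Things in the scene. Friction and masses are not known exactly. Their poses are not given: they have to be found in the camera images.
- lamp: the lamp to test, upright in a rack hole, cap down, 120 g, 98 mm tall: white shell 40 mm wide from 30 to 84 mm above the origin, domed top, grey collar 41 mm wide (24 to 30 mm) resting on the rack, brass cap 25 mm wide below it, chamfered foot. Blue stripe across the dome, parallel to the cap's pins. Origin: centre of the cap's underside; z up, x along pins and stripe (half-turn symmetric)
- lamp_grip (a point): on the lamp's axis 68 mm above its origin, axes as the lamp's: a good height for the TCP to grip the white shell from above. The thin shell is crushed by a grip of more than about 60 N; 25 to 40 N is plenty for the job
- lamp_pins (a point): on the lamp's axis 10 mm above its origin, axes as the lamp's: the middle of two steel pins, 4 mm thick, that stick out of the brass cap on both sides along x, 34 mm from tip to tip
- spare_lamp: the same kind of lamp with an orange stripe, in the other hole of the rack: not to be touched. Origin and axes as for lamp
- rack: fixed plywood block 90 x 220 x 32 mm (x, y, z) with two holes 37 mm in diameter 60 mm to either side of its centre along its y; the lamps hang in them by their collars. Origin: centre of the underside
- tester: fixed grey tester box 170 x 140 x 55 mm (x, y, z) with a round steel socket 45 mm in diameter standing on its top, its rim 83 mm above the table. Origin: centre of the underside; x along the line through the socket's two entry slots, which are marked by yellow strokes
- socket (a point): centre of the socket's mouth in the plane of its rim, axes as the tester's (z up, x through the two entry slots). Opening 28 mm wide; slots 8 mm wide, reaching 18.5 mm from the axis, through a lip 5 mm thick. Under the lip a channel runs a quarter turn clockwise from each slot. The cap's underside meets the plunger 11 mm below the rim; the pins are clear under the lip from 17 mm; bottomed at 21 mm
- plunger (a joint): how far the socket's spring plunger is pressed, m: 0 free, 0.006 when the pins are just under the lip, 0.010 bottomed; 2 N at first, 8 N at the bottom
- rotor (a joint): turn of the socket's sprung carrier, rad, clockwise from above: 0 at rest, 1.4 at the stop. The pins meet it after about 0.2 rad of the lamp's turn, so the stop comes at a lamp turn of about 1.6 to 1.65 rad; the return spring gives 0.06 N m at rest and 0.27 N m at the stop
- tin_blue: blue-labelled tin, 84 mm wide, 110 mm tall: a bystander, leave it alone. Origin: centre of the underside
- tin_green: green-labelled tin, 76 mm wide, 100 mm tall: a bystander, leave it alone. Origin: centre of the underside
- tape: purple roll of tape lying flat, 72 mm wide, 20 mm tall: a bystander, leave it alone. Origin: centre of the underside
- brush: brush lying on the table's right: a bystander, leave it alone. Origin: centre of the underside
- driver: screwdriver lying on the table's left: a bystander, leave it alone. Origin: centre of the underside
- glue: bottle with a yellow label, 52 mm wide, 130 mm tall: a bystander, leave it alone. Origin: centre of the underside

How it is judged (in metres and radians):
On the way, in this order (a step that is already met when the one before it is completed fails the run):
1. the blue-striped lamp is lifted out of the rack, upright (height (world z) of lamp above 0.04 m and angle between lamp's own z axis and vertical below 0.3 rad and contact force between the fingers and lamp above 1 N and value of joint plunger below 0.001 m), for 0.1 s.
2. the lamp is pushed into the socket against the spring, pins below the lip, not yet turned (horizontal distance between lamp and socket below 0.004 m and value of joint plunger above 0.005 m and value of joint rotor below 0.5 rad), for 0.02 s.
3. the lamp is turned clockwise to the stop (value of joint rotor above 1.2 rad), for 0.1 s.
At the end, for the whole second after the job is handed in: lamp upright (0.1 rad) within 4 mm of the socket axis, cap underside 14.5 mm or more below the rim, plunger pressed 4 mm or more, carrier turned 1.2 rad or more of 1.4, lamp at rest and held by the fingers (over 3 N); other lamp within 20 mm of its place (horizontal distance between lamp and socket below 0.004 m and angle between lamp's own z axis and vertical below 0.1 rad and z of lamp in the frame of socket below -0.0145 m and value of joint plunger above 0.004 m and value of joint rotor above 1.2 rad and linear speed of lamp below 0.02 m/s and contact force between the fingers and lamp above 3 N and distance of spare_lamp from where it was at the start of the episode below 0.02 m); the arm keeps its last pose, push and grip.
It fails at once if the lamp's shell is squeezed too hard (over about 60 N a finger) (contact force between the fingers and lamp above 130 N).
It fails at once if the orange-striped lamp is shifted by more than 20 mm or knocked over (distance of spare_lamp from where it was at the start of the episode above 0.02 m or angle between spare_lamp's own z axis and vertical above 0.3 rad).
It fails at once if another thing on the table is shifted by more than 30 mm (distance of any of tin_blue, tin_green, tape, brush, driver, glue from where it was at the start of the episode above 0.03 m).
It also fails if it takes over 42 s, if anything falls off the work surface, if the arm or the gripper's body presses on something with over 40 N, if the wrist force passes 120 N, or if a joint passes its speed limit or range.

## Working session

There is one attempt and no reset: what is moved stays moved. The work goes in short steps, Python scripts to look and compute and a tool call to move; the robot and the scene stay as the last step left them, time stands still between calls to the robot, and variables do not carry over. Pictures are saved under pics/ and viewed, about 8 in all and at most 12, crops included, and the job is handed in when it is done.

Besides the shell and the picture viewer there is one more tool, called after "Request:" by a JSON object that holds its "api" and its "payload". move_arm: Moves the arm, as the interface text tells. Its arguments: {"type":"object","properties":{"deltas":{"type":"array","items":{"type":"number"}},"claw":{"type":"number"},"squeeze":{"type":"number"}},"required":["deltas"]}

```bash
ls; mkdir -p pics; cat > h.py <<'E'
import numpy as np, cv2
from station import manip
def snap(n,fn=None):
    s=manip.snapshot(n)
    if fn: cv2.imwrite('pics/'+fn,s['frame'][:,:,::-1])
    return s
def ray(s,u,v):
    xd=(u-s['cx'])/s['fx'];yd=(v-s['cy'])/s['fy'];x,y=xd,yd
    for _ in range(10):
        f=1+s['k1']*(x*x+y*y);x,y=xd/f,yd/f
    return np.array([x,y,1.])
def onz(s,u,v,z):
    P=np.array(s['pose']);d=P[:3,:3]@ray(s,u,v);o=P[:3,3]
    return o+d*(z-o[2])/d[2]
def pt(s,u,v):
    P=np.array(s['pose']);return P[:3,:3]@(ray(s,u,v)*s['range_z'][int(v),int(u)])+P[:3,3]
E
python3 - <<'E'
from h import *
a=snap('top','top1.png');b=snap('scene','scene1.png')
for s in(a,b):print(np.round(s['pose'],3).tolist(),s['fx'],s['k1'])
np.save('top.npy',a,allow_pickle=True)
print(manip.sense())
E
```

```text
pics
[[-0.002, -0.987, 0.16, 239.249], [-1.0, 0.003, 0.011, -48.854], [-0.011, -0.16, -0.987, 1825.283], [0.0, 0.0, 0.0, 1.0]] 497.9552930913538 -0.08483940598852321
[[-0.82, 0.319, -0.475, 1111.758], [0.572, 0.431, -0.698, 838.92], [-0.019, -0.844, -0.536, 739.129], [0.0, 0.0, 0.0, 1.0]] 431.1038895468749 0.007587116545398368
{'time_s': 0.1, 'qpos': array([ 1.09639770e+00,  3.00439530e-01,  1.52151785e+00, -1.82449254e-06,
        1.32067891e+00, -6.66645458e-02]), 'dq': array([ 0.00049667, -0.00194812, -0.00307754, -0.00073877, -0.00099279,
       -0.00134783]), 'joint_torque': array([ 1.92746425e-03, -5.44373846e+01, -3.62376881e+01, -8.84698079e-05,
        2.89432028e-03,  3.54474560e-05]), 'tool_pos': array([218.04299967, 504.73246129, 249.46536371]), 'tcp_rot': array([ 2.57722877e-04,  8.35622338e-01,  5.49304137e-01, -4.53734845e-04]), 'ft_force': array([-0.06538706,  0.35221127,  0.14361414]), 'ft_torque': array([0.02182833, 0.01905795, 0.03810422]), 'gripper_width': 85.19135759121409}
```

View pics/top1.png

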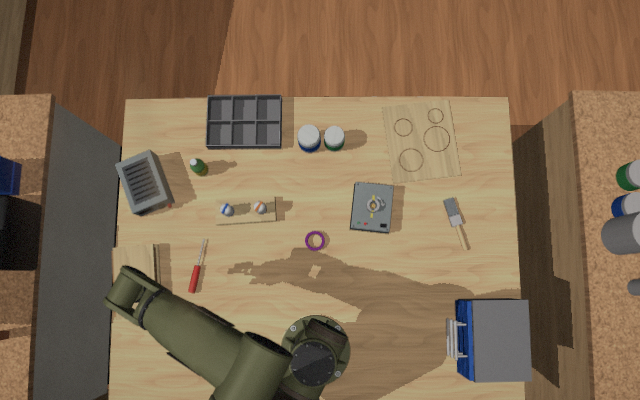

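View pics/scene1.png

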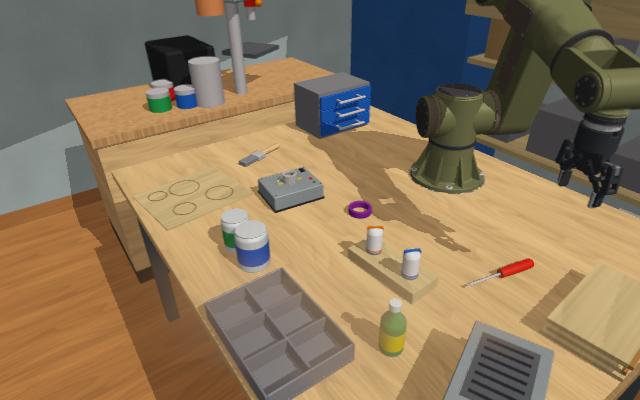

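The top view shows the blue lamp near (227,210), the orange lamp at (260,207) and the socket at (375,204). The scene view agrees: blue lamp (411,262), orange (375,240), tester (290,188).

```bash
python3 - <<'E'
from h import *
a=np.load('top.npy',allow_pickle=True).item()
for n,u,v,z in(('lamp',227,210,100),('spare',260,207,100),('sock',375,204,83),('tester',372,208,55)):
  print(n,onz(a,u,v,z).round(1),pt(a,u,v).round(1))
w=snap('wrist','wrist1.png')
from scipy.spatial.transform import Rotation as R
s=manip.sense();T=R.from_quat(s['tcp_rot'],scalar_first=True).as_matrix()
P=w['pose'];print('cam in tool',(T.T@(P[:3,3]-s['tool_pos'])).round(1),(T.T@P[:3,:3]).round(3).tolist(),w['fx'])
print(T.round(3).tolist())
E
```

```text
lamp [491.8 306.2 100. ] [491.6 305.8 101.8]
spare [502.2 189.6 100. ] [501.6 189.1 103.6]
sock [ 514.2 -215.8   83. ] [ 519.4 -219.    50.2]
tester [ 504.1 -207.4   55. ] [ 501.1 -205.6   75.3]
cam in tool [   0.5  -83.6 -122.6] [[1.0, -0.0, 0.0], [0.0, 0.947, 0.323], [-0.0, -0.323, 0.947]] 310.39089197992996
[[0.397, 0.918, -0.0], [0.918, -0.397, -0.001], [-0.001, -0.0, -1.0]]
```

Request:
{"api": "move_arm", "payload": {"deltas": [-0.9,4,0.3,0,0,0,-1.8,8,0.6,0,0,0,-2.7,12,0.9,0,0,0,-3.6,16,1.2,0,0,0,-4.4,20,1.5,0,0,0], "claw": 0, "squeeze": 30}}

```text
time_s: 0.57
tool_pos: [385.4, 383.7, 234.8]
tcp_rot: [0.0, 0.836, 0.549, -0.0]
ft_force: [1.1, 0.5, 0.0]
gripper_width: 85.5
```

Request:
{"api": "move_arm", "payload": {"deltas": [-0.9,4,0.3,0,0,0,-1.8,8,0.6,0,0,0,-2.7,12,0.9,0,0,0,-3,13,1,0,0,0,-3,13,1,0,0,0]}}

```text
time_s: 0.98
tool_pos: [493.4, 304.0, 224.1]
tcp_rot: [0.0, 0.837, 0.548, -0.001]
ft_force: [-0.0, -1.1, 0.3]
gripper_width: 85.6
```

```bash
python3 - <<'E'
from h import *
w=snap('wrist','wrist2.png');np.save('w2.npy',w,allow_pickle=True)
s=manip.sense();print(s['tool_pos'],s['time_s'])
E
```

```text
[492.08074591 305.34145801 224.36879743] 1.0333
```

View pics/wrist2.png

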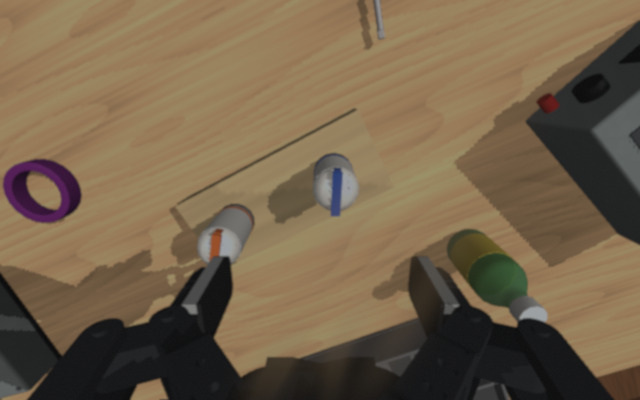

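The wrist view shows the blue lamp at (337,185) with its stripe nearly vertical, the orange lamp at (222,235), and the glue at (495,270).

```bash
cat >> h.py <<'E'
from scipy.optimize import least_squares
def cloud(s):
    v,u=np.mgrid[0:400,0:640];k=(s['range_z']>0)
    xd=(u-s['cx'])/s['fx'];yd=(v-s['cy'])/s['fy'];x,y=xd,yd
    for _ in range(10):
        f=1+s['k1']*(x*x+y*y);x,y=xd/f,yd/f
    z=s['range_z'];C=np.stack([x*z,y*z,z],-1);P=np.array(s['pose'])
    return C@P[:3,:3].T+P[:3,3],k
def line(p):
    c=p.mean(0);_,_,V=np.linalg.svd(p-c);d=V[0];t=(p-c)@d
    return c+d*(t.max()+t.min())/2,np.arctan2(d[1],d[0]),np.ptp(t)
def circ(p,r):
    f=least_squares(lambda c:np.hypot(*(p-c).T)-r,p.mean(0),loss='soft_l1');return f.x,np.abs(f.fun).mean()
E
python3 - <<'E'
from h import *
s=np.load('w2.npy',allow_pickle=True).item()
X,k=cloud(s);hsv=cv2.cvtColor(s['frame'],cv2.COLOR_RGB2HSV)
m=(hsv[...,0]>105)&(hsv[...,0]<130)&(hsv[...,1]>120)&k
m[:150]=0;m[230:]=0;m[:,:310]=0;m[:,370:]=0
p=X[m];print(m.sum(),p.min(0),p.max(0),line(p[:,:2]))
# ray cast check
vu=np.argwhere(m);q=np.array([onz(s,u,v,102)[:2] for v,u in vu]);print(line(q))
r=X[140:230,300:370].reshape(-1,3)
for a,b in((45,60),(60,90)):
  t=r[(r[:,2]>a)&(r[:,2]<b)];print(len(t),circ(t[:,:2],20))
t=r[(r[:,2]>98)];print(len(t),t[:,:2].mean(0),t[:,2].max())
E
```

```text
247 [478.16144498 310.30700848  98.90581567] [506.77840264 327.31215988 107.11003762] (array([492.95277099, 318.6990097 ]), np.float64(-0.46040877379314926), np.float64(32.22933665100239))
(array([493.56380495, 318.63722492]), np.float64(-0.4583383755406255), np.float64(33.96899633848885))
113 (array([497.39575652, 317.44353375]), np.float64(0.0874358168291276))
288 (array([497.34828907, 317.42635661]), np.float64(0.11054143052282739))
1391 [494.13320454 318.237142  ] 346.80526246611674
```

Request:
{"api": "move_arm", "payload": {"deltas": [1.3,0,2,0,0,0,1.3,0,5,0,0,0,1.3,0,8,0,0,0,1.3,0,10,0,0,0,1.3,0,10,0,0,0]}}

```text
time_s: 1.45
tool_pos: [494.0, 318.4, 120.9]
tcp_rot: [-0.0, 0.835, 0.55, -0.003]
ft_force: [0.7, -0.2, 0.4]
gripper_width: 85.8
```

```bash
python3 - <<'E'
from h import *
w=snap('wrist','wrist3.png');print(manip.sense()['tool_pos'])
E
```

```text
[495.1693149  318.71609833 123.68066362]
```

View pics/wrist3.png

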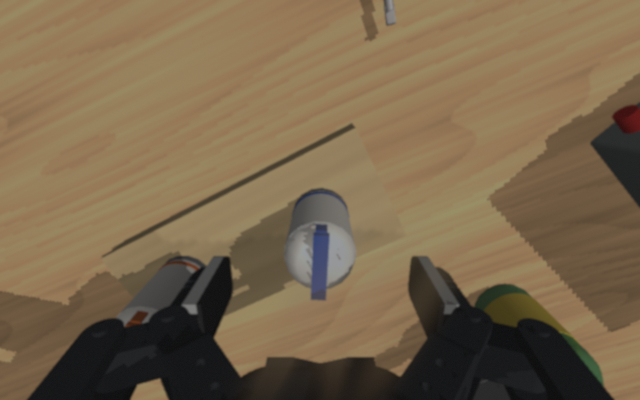

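The lamp sits at (320,250), midway between the fingers. I'll go down and close gently.

Request:
{"api": "move_arm", "payload": {"deltas": [0,0.1,2.4,0,0,0,0,0.1,4.8,0,0,0,0,0.1,4.8,0,0,0,0,0.1,4.8,0,0,0,0,0.1,4.8,0,0,0]}}

```text
time_s: 1.92
tool_pos: [498.4, 318.4, 79.4]
tcp_rot: [0.0, 0.836, 0.549, 0.001]
ft_force: [-0.4, 0.5, 0.2]
gripper_width: 85.3
```

Request:
{"api": "move_arm", "payload": {"deltas": [0,0,0,0,0,0,0,0,0,0,0,0,0,0,0,0,0,0,0,0,0,0,0,0,0,0,0,0,0,0], "claw": 1, "squeeze": 30}}

```text
time_s: 2.33
tool_pos: [498.0, 317.7, 77.8]
tcp_rot: [0.0, 0.836, 0.549, 0.0]
ft_force: [-1.5, -0.5, 5.5]
gripper_width: 39.3
```

Request:
{"api": "move_arm", "payload": {"deltas": [0,0,0,0,0,0,0,0,0,0,0,0,0,0,0,0,0,0,0,0,0,0,0,0,0,0,0,0,0,0]}}

```text
time_s: 2.75
tool_pos: [498.0, 317.7, 77.7]
tcp_rot: [0.0, 0.836, 0.549, 0.0]
ft_force: [-1.7, -1.0, 6.0]
gripper_width: 39.2
```

Request:
{"api": "move_arm", "payload": {"deltas": [0,0,-1,0,0,0,0,0,-3.5,0,0,0,0,0,-7,0,0,0,0,0,-10.5,0,0,0,0,0,-13.5,0,0,0]}}

```text
time_s: 3.17
tool_pos: [497.7, 317.6, 215.1]
tcp_rot: [0.0, 0.836, 0.549, 0.001]
ft_force: [-0.3, 0.4, -1.2]
gripper_width: 39.2
```

Request:
{"api": "move_arm", "payload": {"deltas": [0,0,0,0,0,0,-1,0.6,0,0,0,0,-3.2,2,0,0,0,0,-6,3.9,0,0,0,0,-9,5.8,0,0,0,0]}}

```text
time_s: 3.58
tool_pos: [514.7, 210.5, 210.9]
tcp_rot: [-0.0, 0.835, 0.55, -0.001]
ft_force: [0.3, -0.4, -1.1]
gripper_width: 39.4
```

Request:
{"api": "move_arm", "payload": {"deltas": [-3,1.9,0,0,0,0,-6,3.8,0,0,0,0,-9,5.7,0,0,0,0,-12,7.6,0,0,0,0,-15,9.5,0,0,0,0]}}

```text
time_s: 4.0
tool_pos: [542.3, 34.3, 211.1]
tcp_rot: [-0.0, 0.836, 0.549, -0.001]
ft_force: [1.2, 0.8, -0.8]
gripper_width: 39.3
```

Request:
{"api": "move_arm", "payload": {"deltas": [-3,1.9,0,0,0,0,-6,3.8,0,0,0,0,-9,5.7,0,0,0,0,-12,7.6,0,0,0,0,-15,9.5,0,0,0,0]}}

```text
time_s: 4.42
tool_pos: [569.9, -141.0, 211.0]
tcp_rot: [-0.001, 0.836, 0.549, -0.001]
ft_force: [0.9, -0.4, -0.6]
gripper_width: 39.3
```

Request:
{"api": "move_arm", "payload": {"deltas": [-3,1.9,0,0,0,0,-6,3.9,0,0,0,0,-8.4,5.7,0,0,0,0,-9.4,6.2,0,0,0,0,-9.4,6.2,0,0,0,0]}}

```text
time_s: 4.83
tool_pos: [589.3, -252.4, 210.4]
tcp_rot: [-0.001, 0.836, 0.548, -0.001]
ft_force: [-0.1, 0.5, -1.5]
gripper_width: 39.1
```

```bash
python3 - <<'E'
from h import *
w=snap('wrist','wrist4.png');np.save('w4.npy',w,allow_pickle=True)
s=manip.sense();print(s['tool_pos'],s['time_s'],s['qpos'],s['gripper_width'])
E
```

```text
[ 589.52032772 -250.60683833  210.61674105] 4.8833 [-4.59127665e-01  5.34949418e-01  1.28367277e+00  7.65915159e-06
  1.32527783e+00 -1.62028850e+00] 39.120786152654176
```

View pics/wrist4.png

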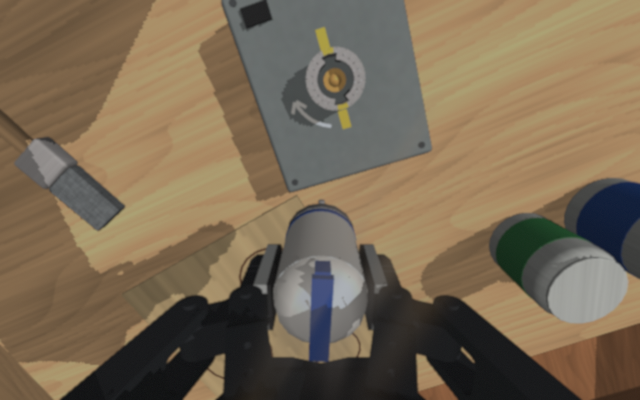

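The socket is at (336,79), with yellow strokes at (323,41) and (345,117). The lamp is held centrally at (320,290) with its stripe nearly vertical. Next I measure the socket and the held lamp with the same camera.

```bash
cat > m.py <<'E'
from h import *
def rim(s,u0,v0,w=45):
    X,k=cloud(s);o=np.zeros_like(k);o[max(v0-w,0):v0+w,u0-w:u0+w]=1
    p=X[k&o&(X[...,2]>79)&(X[...,2]<90)]
    # annulus 14..22.5 : min enclosing circle and mask centroid in xy
    (c,r)=cv2.minEnclosingCircle(p[:,:2].astype(np.float32));return c,r,np.median(p[:,2]),len(p),p
def yellow(s,u0,v0,w=75):
    hsv=cv2.cvtColor(s['frame'],cv2.COLOR_RGB2HSV)
    m=((hsv[...,0]>20)&(hsv[...,0]<32)&(hsv[...,1]>140)&(hsv[...,2]>110)).astype(np.uint8)
    o=np.zeros_like(m);o[max(v0-w,0):v0+w,u0-w:u0+w]=1
    n,l,st,c=cv2.connectedComponentsWithStats(m*o)
    return [(c[i].round(1),st[i,4]) for i in range(1,n) if st[i,4]>60]
def lampfit(s,box):
    X,k=cloud(s);a,b,c,d=box;r=X[a:b,c:d].reshape(-1,3);return r[k[a:b,c:d].ravel()]
E
python3 - <<'E'
from m import *
s=np.load('w4.npy',allow_pickle=True).item()
c,r,z,n,p=rim(s,336,79);print('rim',c,r,z,n)
g=cv2.fitEllipse
# radial check
d=np.hypot(*(p[:,:2]-c).T);print('radii',np.percentile(d,[0,5,50,95,100]))
ys=yellow(s,336,79);print(ys)
Y=[onz(s,*y[0],55) for y in ys];print(np.round(Y,1))
Y=[pt(s,*y[0]) for y in ys];print(np.round(Y,1))
q=lampfit(s,(195,345,270,375))
print('z rng',np.percentile(q[:,2],[0,1,50,99,100]))
zt=211
for a,b in((178,190),(190,205),(205,220)):
  t=q[(q[:,2]>a)&(q[:,2]<b)];print(a,len(t),t[:,:2].mean(0) if len(t) else 0,circ(t[:,:2],20) if len(t)>5 else 0)
hsv=cv2.cvtColor(s['frame'],cv2.COLOR_RGB2HSV)
m=(hsv[...,0]>105)&(hsv[...,0]<130)&(hsv[...,1]>120);m[:255]=0;m[365:]=0;m[:,:300]=0;m[:,345:]=0
vu=np.argwhere(m);Q=np.array([onz(s,u,v,238)[:2] for v,u in vu]);print('stripe',m.sum(),line(Q))
X,k=cloud(s);print(line(X[m&k][:,:2]),X[m&k][:,2].max())
E
```

```text
rim (510.9207763671875, -204.82920837402344) 22.691953659057617 81.95803003829195 1659
radii [13.91151901 14.49266524 19.11811274 22.24877688 22.69189624]
[(array([323.2,  40.9]), np.int32(194)), (array([344.1, 118.5]), np.int32(124))]
[[ 479.6 -201.2   55. ]
 [ 543.  -208.7   55. ]]
[[ 479.8 -201.3   56.7]
 [ 543.  -208.7   55. ]]
z rng [ -3.75809251  -2.13843877 218.90876776 238.50027903 266.79057892]
178 580 [ 573.59563801 -244.89600074] (array([ 589.09674645, -251.48902835]), np.float64(0.15921697933951834))
190 1225 [ 575.45812343 -244.98854481] (array([ 589.01568953, -251.36377614]), np.float64(1.0122126162119243))
205 1707 [ 575.77526492 -244.92285055] (array([ 589.03896483, -251.36192903]), np.float64(0.9493424626356284))
stripe 781 (array([ 591.20696228, -251.75109197]), np.float64(-0.577468805046127), np.float64(33.28904075200534))
(array([ 591.22768514, -251.71809582]), np.float64(-0.5766414491775289), np.float64(33.15783433177578)) 239.15237913739776
```

```bash
python3 - <<'E'
from m import *
s=np.load('w4.npy',allow_pickle=True).item()
hsv=cv2.cvtColor(s['frame'],cv2.COLOR_RGB2HSV)
m=(hsv[...,0]>105)&(hsv[...,0]<130)&(hsv[...,1]>120);m[:255]=0;m[365:]=0;m[:,:300]=0;m[:,345:]=0
X,k=cloud(s);C=np.array([589.2,-251.2]);T=np.array([.397,.918]);Yv=np.array([.918,-.397])
for v in range(258,365,8):
  u=np.where(m[v])[0]
  if len(u):
    L=u.min();R=u.max();e=[(X[v,i,:2]-C) for i in(L,R)]
    print(v,len(u),L,R,'range z',X[v,(L+R)//2,2].round(1),'tool x',[round(float(a@T),1) for a in e],'tool y',round(float(e[0]@Yv),1))
I=np.hstack([s['frame'][240:370,260:380],np.repeat((m[240:370,260:380]*255).astype(np.uint8)[...,None],3,2)])
cv2.imwrite('pics/c5.png',cv2.resize(I[:,:,::-1],None,fx=3,fy=3,interpolation=0))
E
```

```text
290 1 330 330 range z 237.7 tool x [3.1, 3.1] tool y -14.1
298 5 326 330 range z 237.9 tool x [1.7, 3.2] tool y -11.2
306 6 313 330 range z 237.8 tool x [-3.1, 3.1] tool y -7.4
314 8 322 329 range z 238.3 tool x [0.2, 2.8] tool y -3.6
322 12 318 329 range z 238.7 tool x [-1.3, 2.8] tool y 0.0
330 16 313 328 range z 239.0 tool x [-0.3, 2.5] tool y -82.8
338 17 311 327 range z 237.8 tool x [-4.1, 2.1] tool y 8.0
346 16 311 326 range z 237.3 tool x [-4.1, 1.7] tool y 11.8
354 15 311 325 range z 237.8 tool x [-4.1, 1.4] tool y 15.7
```

View pics/c5.png

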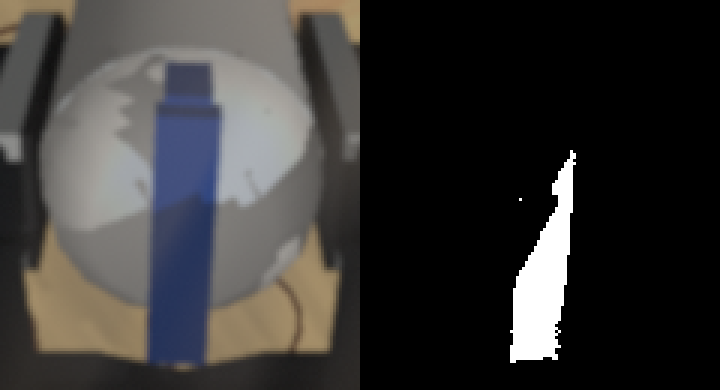

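The crop shows that the stripe mask only caught the shaded part, which biased the angle. I'll loosen the mask.

```bash
cat >> m.py <<'E'
def stripe(s,z,v0=276,v1=350):
    f=s['frame'].astype(int);m=(f[...,2]-f[...,0]>35);m[:v0]=0;m[v1:]=0;m[:,:295]=0;m[:,:][:,350:]=0
    P=[]
    for v in range(v0,v1):
        u=np.where(m[v])[0]
        if 12<len(u)<26:P.append(onz(s,(u.min()+u.max())/2,v,z)[:2])
    return line(np.array(P)),len(P)
E
python3 - <<'E'
from m import *
s=np.load('w4.npy',allow_pickle=True).item()
print(stripe(s,238.5))
from scipy.spatial.transform import Rotation as R
q=manip.sense();M=R.from_quat(q['tcp_rot'],scalar_first=True).as_matrix();print(M.round(4).tolist(),np.arctan2(M[1,1],M[0,1]),q['tool_pos'])
# lamp axis: visible bare shell rows above the pads
X,k=cloud(s);r=X[205:255,285:355].reshape(-1,3)
for a,b in((175,185),(185,195),(195,210)):
  t=r[(r[:,2]>a)&(r[:,2]<b)];t=t[np.hypot(*(t[:,:2]-[589,-251]).T)<24];print(len(t),circ(t[:,:2],20))
E
```

```text
((array([ 585.82139668, -250.00986586]), np.float64(-0.4519748613954048), np.float64(31.466860414619752)), 66)
[[0.3983, 0.9173, -0.0021], [0.9173, -0.3983, 0.001], [0.0001, -0.0023, -1.0]] -0.40963721827897875 [ 589.52032772 -250.60683833  210.61674105]
474 (array([ 589.0681832 , -251.46445627]), np.float64(0.16657397257328524))
529 (array([ 589.11761383, -251.49027108]), np.float64(0.17114032926876815))
938 (array([ 589.13924831, -251.51111123]), np.float64(0.19212711714331787))
```

Request:
{"api": "move_arm", "payload": {"deltas": [0.3,-2,0,0,0,-0.07,0.6,-4.5,0,0,0,-0.15,0.9,-7,1,0,0,-0.24,1.2,-9.1,2,0,0,-0.334,1.2,-9.1,3,0,0,-0.334]}}

```text
time_s: 5.3
tool_pos: [509.0, -199.6, 181.6]
tcp_rot: [-0.001, 0.73, 0.683, -0.0]
ft_force: [-0.2, 0.4, -0.8]
gripper_width: 38.9
```

Request:
{"api": "move_arm", "payload": {"deltas": [0,0,0,0,0,0,0,0,0,0,0,0,0,0,0,0,0,0]}}

```text
time_s: 5.55
tool_pos: [512.2, -202.5, 182.5]
tcp_rot: [0.0, 0.733, 0.68, 0.0]
ft_force: [0.3, -0.0, -0.5]
gripper_width: 39.4
```

```bash
python3 - <<'E'
from m import *
from scipy.spatial.transform import Rotation as R
w=snap('wrist','wrist6.png');np.save('w6.npy',w,allow_pickle=True)
q=manip.sense();M=R.from_quat(q['tcp_rot'],scalar_first=True).as_matrix();print(M.round(4).tolist(),np.arctan2(M[1,1],M[0,1]),q['tool_pos'],q['qpos'],q['ft_force'])
s=w;print(stripe(s,207.5))
X,k=cloud(s);r=X[205:255,285:355].reshape(-1,3)
t=r[(r[:,2]>145)&(r[:,2]<175)];t=t[np.hypot(*(t[:,:2]-[511,-205]).T)<24];print(len(t),circ(t[:,:2],20))
E
```

```text
[[0.0744, 0.9972, 0.0007], [0.9972, -0.0744, -0.0003], [-0.0003, 0.0007, -1.0]] -0.07446162882066681 [ 512.24884808 -202.60664028  182.44611352] [-4.43135836e-01  3.65409036e-01  1.59760823e+00  9.94209658e-06
  1.17777979e+00 -1.93947423e+00] [-0.47988282  0.27685489 -0.59046922]
((array([ 510.86033352, -201.39923418]), np.float64(-0.1147930154753085), np.float64(32.57512721584477)), 56)
1576 (array([ 511.99338229, -201.6071605 ]), np.float64(0.17483316441518143))
```

View pics/wrist6.png

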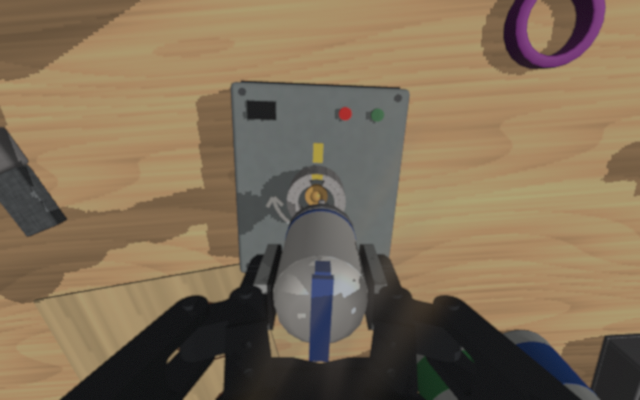

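Yaw is now aligned: stripe -0.115 against slots -0.118. The socket at (316,196) is partly hidden behind the lamp, so I'll re-measure its rim in this view.

```bash
python3 - <<'E'
from m import *
for f,(u,v) in(('w4.npy',(336,79)),('w6.npy',(316,196))):
  s=np.load(f,allow_pickle=True).item()
  c,r,z,n,p=rim(s,u,v,40);h=cv2.convexHull(p[:,:2].astype(np.float32))[:,0]
  C=np.array([511,-205.]);d=np.hypot(*(h-C).T);h=h[d>19.5];print(f,n,z,len(h),circ(h,22.3))
  # inner edge too
  d=np.hypot(*(p[:,:2]-C).T);print(np.percentile(d,[0,2,98,100]))
  ys=yellow(s,u,v);print([(y[0],onz(s,*y[0],55).round(1)) for y in ys])
  P=s['pose'];print(P[:3,3].round(2))
E
```

```text
w4.npy 1659 81.95803003829195 44 (array([ 510.89095358, -204.77686174]), np.float64(0.2061551729975083))
[13.85795325 14.15535651 22.48417452 22.87656475]
[(array([323.2,  40.9]), array([ 479.6, -201.2,   55. ])), (array([344.1, 118.5]), array([ 543. , -208.7,   55. ]))]
[ 513.15 -218.6   333.26]
w6.npy 1003 81.79079087677684 34 (array([ 510.27114016, -204.7405148 ]), np.float64(0.16209294191416473))
[13.42567972 14.22348904 22.90539856 23.18966276]
[(array([317.5, 152.5]), array([ 477.5, -201.3,   55. ]))]
[ 428.98 -195.63  305.1 ]
```

Request:
{"api": "move_arm", "payload": {"deltas": [-0.1,-0.1,0,0,0,0,-0.3,-0.1,0.6,0,0,0,-0.32,-0.12,1.4,0,0,0,-0.32,-0.12,2.2,0,0,0,-0.32,-0.12,2.2,0,0,0]}}

```text
time_s: 6.02
tool_pos: [509.5, -205.4, 157.7]
tcp_rot: [-0.001, 0.733, 0.68, -0.001]
ft_force: [-0.6, 0.5, -2.3]
gripper_width: 39.4
```

Request:
{"api": "move_arm", "payload": {"deltas": [0,0,0,0,0,0,0,0,0,0,0,0]}}

```text
time_s: 6.18
tool_pos: [510.3, -205.7, 160.0]
tcp_rot: [-0.0, 0.733, 0.681, -0.0]
ft_force: [-0.0, 1.2, -0.8]
gripper_width: 38.9
```

```bash
python3 - <<'E'
from m import *
s=snap('wrist','wrist7.png');np.save('w7.npy',s,allow_pickle=True)
q=manip.sense();print(q['tool_pos'],q['ft_force'],q['ft_torque'])
z=q['tool_pos'][2];print(stripe(s,z+27.5))
X,k=cloud(s);r=X[205:255,285:355].reshape(-1,3)
t=r[(r[:,2]>z-30)&(r[:,2]<z-5)];t=t[np.hypot(*(t[:,:2]-[511,-205]).T)<24];print(len(t),circ(t[:,:2],20))
ys=yellow(s,316,180);print([(y[0],y[1],onz(s,*y[0],55).round(1)) for y in ys])
b=snap('scene','scene7.png');c=b['frame'][120:250,220:360];cv2.imwrite('pics/sc7.png',cv2.resize(c[:,:,::-1],None,fx=4,fy=4,interpolation=cv2.INTER_CUBIC))
E
```

```text
[ 510.35246782 -205.67159692  160.18623886] [ 0.18747552 -0.35779413 -0.83716175] [ 0.02141506 -0.04268777 -0.00796178]
((array([ 506.66854414, -204.58071669]), np.float64(-0.1162410976644757), np.float64(31.66801425751052)), 52)
1367 (array([ 473.28839401, -202.94790922]), np.float64(3.546535235677356))
[(array([321.9, 160.6]), np.int32(171), array([ 477.5, -201.2,   55. ]))]
```

View pics/sc7.png

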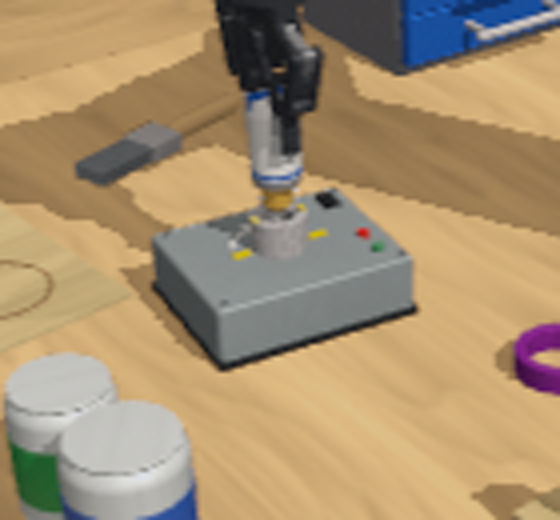

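The lamp stands over the socket: cap at (280,197), socket at (280,225) in the crop. Going down in small steps.

Request:
{"api": "move_arm", "payload": {"deltas": [0,0,0.4,0,0,0,0,0,0.8,0,0,0,0,0,1.1,0,0,0,0,0,1.4,0,0,0,0,0,1.4,0,0,0]}}

```text
time_s: 6.7
tool_pos: [509.9, -205.5, 145.2]
tcp_rot: [-0.001, 0.733, 0.681, -0.0]
ft_force: [-0.9, 0.2, -1.0]
gripper_width: 39.1
```

Request:
{"api": "move_arm", "payload": {"deltas": [0,0,0.1,0,0,0,0,0,0.2,0,0,0,0,0,0.3,0,0,0,0,0,0.4,0,0,0,0,0,0.4,0,0,0]}}

```text
time_s: 7.12
tool_pos: [510.2, -205.6, 141.8]
tcp_rot: [-0.0, 0.733, 0.681, -0.0]
ft_force: [-0.1, 0.0, -1.1]
gripper_width: 39.1
```

Request:
{"api": "move_arm", "payload": {"deltas": [0,0,0.15,0,0,0,0,0,0.3,0,0,0,0,0,0.45,0,0,0,0,0,0.45,0,0,0]}}

```text
time_s: 7.45
tool_pos: [510.3, -205.6, 137.4]
tcp_rot: [0.0, 0.733, 0.681, 0.0]
ft_force: [0.1, 0.7, 3.9]
gripper_width: 39.1
```

Request:
{"api": "move_arm", "payload": {"deltas": [0,0,0.1,0,0,0,0,0,0.2,0,0,0,0,0,0.35,0,0,0,0,0,0.35,0,0,0]}}

```text
time_s: 7.78
tool_pos: [510.3, -205.6, 133.9]
tcp_rot: [0.0, 0.733, 0.681, 0.0]
ft_force: [-1.5, 0.6, 4.8]
gripper_width: 39.3
```

Request:
{"api": "move_arm", "payload": {"deltas": [0,0,0.1,0,0,0,0,0,0.1,0,0,0,0,0,0.1,0,0,0], "squeeze": 37}}

```text
time_s: 8.03
tool_pos: [510.3, -205.7, 133.2]
tcp_rot: [0.0, 0.733, 0.681, 0.0]
ft_force: [-0.7, 0.4, 5.5]
gripper_width: 39.3
```

Request:
{"api": "move_arm", "payload": {"deltas": [0,0,0,0,0,0.08,0,0,0,0,0,0.16,0,0,0,0,0,0.24,0,0,0,0,0,0.32,0,0,0,0,0,0.4]}}

```text
time_s: 8.45
tool_pos: [510.5, -205.6, 133.3]
tcp_rot: [0.0, 0.854, 0.52, 0.0]
ft_force: [0.7, 1.7, 5.7]
gripper_width: 38.8
```

```bash
python3 - <<'E'
from m import *
s=snap('wrist');q=manip.sense();z=q['tool_pos'][2]
from scipy.spatial.transform import Rotation as R
M=R.from_quat(q['tcp_rot'],scalar_first=True).as_matrix();y=np.arctan2(M[1,1],M[0,1])
st=stripe(s,z+27.5);print(st,'tool y yaw',y,'slip',st[0][1]-y,'was -0.041',q['ft_torque'],q['ft_force'],q['qpos'])
E
```

```text
((array([ 507.2831544 , -203.18794392]), np.float64(-0.5137693357957079), np.float64(32.13917487580539)), 72) tool y yaw -0.48390872026414705 slip -0.029860615531560886 was -0.041 [ 0.15816591 -0.01440384  0.04383126] [0.05782382 0.01918211 6.3952743 ] [-4.49563270e-01  4.23988656e-01  1.64160102e+00  2.03511778e-04
  1.07526339e+00 -1.53654766e+00]
```

Request:
{"api": "move_arm", "payload": {"deltas": [0,0,0,0,0,0.1,0,0,0,0,0,0.2,0,0,0,0,0,0.3,0,0,0,0,0,0.4,0,0,0,0,0,0.5]}}

```text
time_s: 8.92
tool_pos: [510.5, -205.6, 133.3]
tcp_rot: [0.0, 0.956, 0.292, 0.0]
ft_force: [0.5, 1.8, 5.7]
gripper_width: 39.1
```

Request:
{"api": "move_arm", "payload": {"deltas": [0,0,0,0,0,0.1,0,0,0,0,0,0.2,0,0,0,0,0,0.3,0,0,0,0,0,0.4,0,0,0,0,0,0.5]}}

```text
time_s: 9.33
tool_pos: [510.6, -205.6, 133.3]
tcp_rot: [0.0, 0.999, 0.046, 0.0]
ft_force: [2.0, 2.1, 5.4]
gripper_width: 38.7
```

```bash
cat > chk.py <<'E'
from m import *
s=snap('wrist','last.png');q=manip.sense();z=q['tool_pos'][2]
from scipy.spatial.transform import Rotation as R
M=R.from_quat(q['tcp_rot'],scalar_first=True).as_matrix();y=np.arctan2(M[1,1],M[0,1])
st=stripe(s,z+27.5);print(st,'tool y yaw',y,'slip',(st[0][1]-y+1.57)%np.pi-1.57,'turn',-.117-st[0][1],q['ft_torque'],q['ft_force'],q['tool_pos'],q['qpos'],q['gripper_width'],q['time_s'])
E
python3 chk.py
```

```text
((array([ 510.18656112, -201.40918333]), np.float64(-1.5166240736507495), np.float64(32.140239465174126)), 72) tool y yaw -1.486289946268842 slip -0.03033412738190755 turn 1.3996240736507495 [ 0.27809004 -0.23291947  0.22016845] [1.03798055 1.81769371 5.8789875 ] [ 510.57474658 -205.62267762  133.2949316 ] [-4.49488807e-01  4.23993672e-01  1.64147218e+00  2.48035446e-04
  1.07503734e+00 -5.34113251e-01] 39.414586632344594 9.3833
```

Request:
{"api": "move_arm", "payload": {"deltas": [0,0,0,0,0,0.06,0,0,0,0,0,0.12,0,0,0,0,0,0.17,0,0,0,0,0,0.2,0,0,0,0,0,0.2]}}

```text
time_s: 9.8
tool_pos: [510.6, -205.6, 133.3]
tcp_rot: [0.0, 0.999, -0.052, 0.001]
ft_force: [1.3, 1.6, 5.5]
gripper_width: 39.1
```

```bash
python3 chk.py
```

```text
((array([ 510.87111347, -201.46590868]), np.float64(-1.7132221406695447), np.float64(32.13867864266652)), 72) tool y yaw -1.6731634535062327 slip -0.04005868716331196 turn 1.5962221406695447 [ 0.25105654 -0.32055601  0.29194298] [2.13497135 1.16069555 5.38991421] [ 510.56752687 -205.6139613   133.27924248] [-4.49464930e-01  4.23997611e-01  1.64150830e+00  2.05806210e-04
  1.07500164e+00 -3.47195722e-01] 39.11690700155038 9.85
```

Request:
{"api": "move_arm", "payload": {"deltas": [0,0,0,0,0,0.03,0,0,0,0,0,0.04,0,0,0,0,0,0.04,0,0,0,0,0,0.04,0,0,0,0,0,0.04]}}

```text
time_s: 10.27
tool_pos: [510.6, -205.6, 133.3]
tcp_rot: [0.0, 0.997, -0.071, 0.001]
ft_force: [2.0, 1.2, 5.1]
gripper_width: 39.1
```

```bash
python3 chk.py
```

```text
((array([ 511.00402238, -201.5022161 ]), np.float64(-1.7475282875906681), np.float64(32.136310651164294)), 72) tool y yaw -1.7124990467745052 slip -0.03502924081616299 turn 1.6305282875906681 [ 0.246387   -0.33303706  0.26276965] [1.34742533 1.23906342 4.68718489] [ 510.57077547 -205.63908076  133.26985464] [-4.49501317e-01  4.24037827e-01  1.64147441e+00  1.99624869e-04
  1.07500182e+00 -3.07893556e-01] 38.81659377640601 10.3167
```

View pics/last.png

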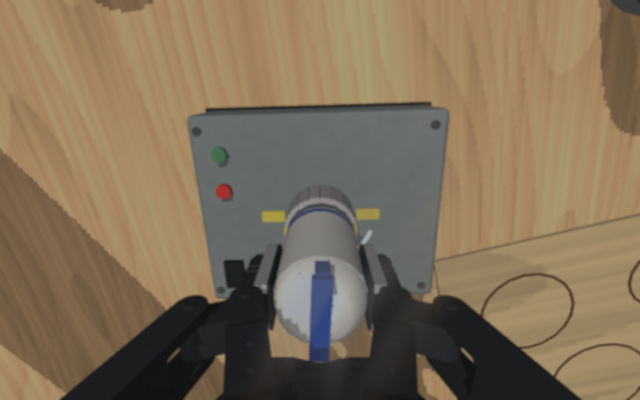

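The lamp is seated in the socket. Its stripe at (320,310) is perpendicular to the yellow strokes at (272,216) and (368,214), so it has turned a quarter turn. I'm handing in.

```bash
python3 -c "
from station import manip
print(manip.close_job())"
```

```text
the job is handed in; nothing more can be done
None
```

I took the blue-striped lamp from the rack, set its pins in the tester's slots, pushed it in and turned it clockwise. I handed the job in at about 10.3 s with the lamp still gripped at 37 N; no verdict was reported.

**Last checks:**
- **Turn:** the lamp stands 1.63 rad from the slot line, where the stop was expected at 1.6 to 1.65. The wrist moment was about 0.26 N m, close to the return spring's 0.27 N m at the stop.
- **Grip:** I saw no measurable slip. The angle between stripe and gripper stayed within 0.01 rad.
- **Depth:** the cap is about 19 to 20 mm below the rim. The plunger force of roughly 6 N fits 6 to 8 mm of travel.

**Disagreements along the way:**
- The first overhead estimate of the lamp was about 11 mm off, and the closer wrist view corrected it.
- One stripe reading was off by about 0.12 rad because shading cut into the colour mask. I fixed the mask and measured again.
- The camera put the lamp about 1 mm to one side of the gripper's centre. I took this to be calibration error, and the insertion went in without jamming.
- I did not measure the orange-striped lamp again; the carried lamp's planned path cleared it by about 25 mm or more.

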